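Load the orbital shaker's spring clamps

ROBOT

A 6-joint arm with a two-finger parallel gripper is mounted at the origin on a cart in front of the work surface, level with it; the furniture and walls round the work are solid. World frame = base frame: x ahead of the robot, y to its left, z up, the work surface at z = 0. Lengths are in m, angles in rad, forces in N, time in s.
With the tool pointing down it reaches from about 0.35 to 0.975 m from the base axis. Payload 4.9 kg.
Tool frame: the origin (TCP) lies on the centre line of the jaws, within the pads' length; the fingertips stand 8 mm ahead of it and the grasp point (between the pads) lies 11 mm behind it; z points along the fingers, y is the direction in which the jaws open and shut (so a half turn about z gives the same grasp; the last joint's range is limited). The gripper opens to 85 mm and grips with 20 to 120 N. Pads are 22 mm wide; open, the fingers measure 114 mm over their backs; the gripper's body (76 mm by 85 mm) begins 54 mm behind the grasp point. The pads swing forward as they close: fully open they stand 13 mm farther back than shut.
Start: joints at [1.086, 0.053, 1.613, -0, 1.476, -0.119], TCP at [0.224, 0.584, 0.239] pointing down, gripper open.
Joint ranges: [-3.01, 3.01], [-1.01, 2.22], [0.06, 2.58], [-1.02, 4.17], [0.09, 2.62], [-3.14, 3.14]. Speed limits (rad/s): [2.57, 2.57, 3.14, 3.14, 3.14, 3.14].

INTERFACE

Orientations are given as a unit quaternion [x, y, z, w].
In Python, from station import ctrl, optics, nets gives the robot as it stands. Calls block until the motion is done:
- ctrl.move_pose(position, orientation): joint-space move of the TCP to a pose.
- ctrl.movel(position, vel=0.15, orientation=None, guard=None): straight line of the TCP; orientation=None keeps the orientation; vel is the mean speed in m/s. With guard (N) it stops when the force on the tool has changed by that much, and returns True; else False.
- ctrl.move_joints(angles): joint-space move.
- ctrl.move_gripper(opening): finger opening in m; the grip force is fixed at half the most; returns when the fingers have stopped.
- ctrl.pause(seconds).
- ctrl.solve_ik(position, orientation): joint angles nearest the present ones, or None.
- ctrl.get_obs(): the state.
- optics.capture(name): name is "side" or "top" or "wrist"; returns the picture (400x640x3 uint8, blue, green, red); there is no depth.
- optics.camera_params(name): a dict with "vfov" (degrees; the focal length in pixels is half the picture's height over the tangent of half this angle, whatever the lens; pixels are square), "cx", "cy" (the principal point, pixels), "extrinsics" (4x4, takes a point from camera to world coordinates). Camera axes: x right, y down, z forward; pixel columns grow to the right and rows downward; lengths in m; the calibration is good to about 2 mm. The wrist camera is an equidistant fisheye: a pixel r from the principal point sees the ray r / f radians off the axis. A picture is of the moment at which its call begins: read the wrist's pose just before it. camera_params takes no time and is no camera call; for the wrist camera it gives the pose at the moment of the call.
A pose or a line that the arm cannot do raises ctrl.MotionError and nothing moves.
- ctrl.close_job(): hands the job in, once; it reports no verdict.
Trained networks look in the newest picture that a camera, given by its name, has taken for a name from the list of things; names that differ only in an ending like _2 or _b are one class to them, and where a whole thing is asked for, a point or a joint stands for the part that bears it (a point fixed in the world has none). Each returns a list of dicts, best first, with "score" (0 to 1); they miss things now and then, are a little off and sometimes report something else, mostly with a low value. They report only what shows in the picture. A call takes as long as a camera call.
- nets.recognise(target, camera): "position" ([column, row] in pixels, amid what is visible of it).
- nets.trace(target, camera): "pixels" (400x640 bool, what is visible of it) and "position" ([column, row] in pixels, amid what is visible of it).
The state is a dict: "time": time; "q": joint angles; "qvel": joint speeds; "effort": joint torques, N m; "position": TCP position; "tcp_rot": TCP orientation; "force": force on the tool from outside, world axes, zero at the start; "wrist_torque": the same for the moment, N m; "opening": finger opening in m.
Only numpy, scipy, OpenCV 4.12 (cv2) and the standard library are available. Lean on these libraries where they do the work, as an engineer would, in place of code of your own. Each camera call takes 0.05 s, during which the arm holds its last target. There are 200 camera calls.

TASK

Load the shaker for the next run: press the clear vial, the dropper bottle, the white screw-cap bottle and the large jar with the pink-marked lid each into the spring clamp of its own size (yellow tips for the vial, green for the dropper bottle, blue for the white bottle, red for the large jar), upright and fully down on the rubber seat, and let go. Leave the small blue jar and the tall squeeze bottle standing where they are.

Things in the scene. Friction and masses are not known exactly. Their poses are not given: they have to be found in the camera images.
- vial_mid (a point): small clear glass screw-cap vial with a pale cap, 19 mm diameter, 37 mm tall (glass to 32 mm, cap 16 mm wide). Loose, stands upright; the point is at its centre, half-way up (18.5 mm above its underside), z axis up.
- dropper_mid (a point): cream plastic dropper bottle with a red-and-white label band and a white pointed nozzle; body 24 mm diameter and 40 mm tall, nozzle 14 mm wide narrowing to 10 mm above that, 55 mm in all. Loose, stands upright; the point is at its centre, half-way up (27.5 mm above its underside), z axis up.
- white_bottle_mid (a point): plain white plastic bottle with a ribbed white screw cap; body 30 mm diameter and 42 mm tall, cap 27 mm wide above that, 52 mm in all. Loose, stands upright; the point is at its centre, half-way up (26.0 mm above its underside), z axis up.
- jar_mid (a point): large clear jar with white lid that bears a pink mark, beige contents; body 40 mm diameter up to 33 mm, lid 44 mm diameter above that, 45 mm tall in all; the lid is fast. Loose, stands upright; the point is at its centre, half-way up (22.5 mm above its underside), z axis up.
- clamp_yellow_seat (a point): Spring clamp with yellow tips, smallest clamp, for a 19 mm body, fixed on the shaker platform: four sprung fingers round a black rubber seat, flared at the top to a 34 mm mouth 18 mm above the seat. Pressed straight down with 3 to 10 N, a vessel spreads them and is centred and held. Point: centre of the seat, where the underside rests; z up, y along the rail (next clamp 110 mm off, other rail 90 mm along x).
- clamp_green_seat (a point): Spring clamp with green tips, second smallest clamp, for a 24 mm body, fixed on the shaker platform: four sprung fingers round a black rubber seat, flared at the top to a 39 mm mouth 20 mm above the seat. Pressed straight down with 3 to 10 N, a vessel spreads them and is centred and held. Point: centre of the seat, where the underside rests; z up, y along the rail (next clamp 110 mm off, other rail 90 mm along x).
- clamp_blue_seat (a point): Spring clamp with blue tips, second largest clamp, for a 30 mm body, fixed on the shaker platform: four sprung fingers round a black rubber seat, flared at the top to a 45 mm mouth 20 mm above the seat. Pressed straight down with 3 to 10 N, a vessel spreads them and is centred and held. Point: centre of the seat, where the underside rests; z up, y along the rail (next clamp 110 mm off, other rail 90 mm along x).
- clamp_red_seat (a point): Spring clamp with red tips, largest clamp, for a 40 mm body, fixed on the shaker platform: four sprung fingers round a black rubber seat, flared at the top to a 55 mm mouth 20 mm above the seat. Pressed straight down with 3 to 10 N, a vessel spreads them and is centred and held. Point: centre of the seat, where the underside rests; z up, y along the rail (next clamp 110 mm off, other rail 90 mm along x).
- blue_jar_mid (a point): Bystander to be left alone: small clear jar with blue contents and a wide white lid, 32 mm diameter, 28 mm tall; the point is half-way up (14 mm). Loose.
- wash_bottle_mid (a point): Bystander to be left alone: tall white plastic squeeze bottle with long pointed nozzle, 45 mm diameter, 136 mm tall; the point is half-way up (68 mm). Loose.

How it is judged:
At the end, for the whole second after the job is handed in: Each of the four vessels stands in its own clamp: its axis within 6 mm of the clamp's, its underside within 4 mm of the rubber seat, upright within about 11 degrees, at rest; nothing is held. Blue jar and squeeze bottle were not shifted by more than 25 mm or tipped (horizontal distance between vial_mid and clamp_yellow_seat below 0.006 m and z of vial_mid in the frame of clamp_yellow_seat between 0.0135 and 0.0225 m and angle between each of vial_mid, dropper_mid, white_bottle_mid, jar_mid's own z axis and vertical below 0.2 rad and linear speed of each of vial, dropper, white_bottle, jar below 0.01 m/s and horizontal distance between dropper_mid and clamp_green_seat below 0.006 m and z of dropper_mid in the frame of clamp_green_seat between 0.0225 and 0.0315 m and horizontal distance between white_bottle_mid and clamp_blue_seat below 0.006 m and z of white_bottle_mid in the frame of clamp_blue_seat between 0.021 and 0.03 m and horizontal distance between jar_mid and clamp_red_seat below 0.006 m and z of jar_mid in the frame of clamp_red_seat between 0.0175 and 0.0265 m); the robot touches nothing.
It fails at once if the blue jar is shifted by more than 25 mm or tipped (distance of blue_jar_mid from where it was at the start of the episode above 0.025 m or angle between blue_jar_mid's own z axis and vertical above 0.3 rad).
It fails at once if the wash bottle is shifted by more than 25 mm or tipped (distance of wash_bottle_mid from where it was at the start of the episode above 0.025 m or angle between wash_bottle_mid's own z axis and vertical above 0.3 rad).
It also fails if it takes over 99 s, if anything falls off the work surface, if the arm or the gripper's body presses on something with over 40 N, if the wrist force passes 120 N, or if a joint passes its speed limit or range.

## Working session

There is one attempt and no reset: what is moved stays moved. The work goes in short steps, each a Python script; the robot and the scene stay as the last script left them, time stands still between calls to the robot, and variables do not carry over. Pictures are saved under pics/ and viewed, about 12 in all and at most 16, crops included, and the job is handed in when it is done.

```bash
ls; mkdir -p pics; python3 - <<'E'
from station import ctrl, optics, nets
import cv2
for c in ("side","top"):
    im=optics.capture(c); cv2.imwrite(f"pics/{c}0.png",im)
    p=optics.camera_params(c); print(c,p)
    for t in ["vial_mid","dropper_mid","white_bottle_mid","jar_mid","blue_jar_mid","wash_bottle_mid","clamp_yellow_seat","clamp_green_seat","clamp_blue_seat","clamp_red_seat"]:
        print(t,[(r["position"],round(r["score"],2)) for r in nets.recognise(t,c)[:3]])
print(ctrl.get_obs())
E
```

```text
pics
side {'vfov': 46.229749694811595, 'cx': 318.8601549455036, 'cy': 205.21610379394744, 'extrinsics': array([[-0.920947  , -0.2629415 ,  0.28760806,  0.34850555],
       [-0.38966423,  0.61324305, -0.68709152,  0.66246315],
       [ 0.00429124, -0.74484544, -0.66722324,  0.72884996],
       [ 0.        ,  0.        ,  0.        ,  1.        ]])}
vial_mid [([294.2, 227.3], 0.68), ([364.8, 178.7], 0.41)]
dropper_mid [([410.3, 182.1], 0.43)]
white_bottle_mid [([331.8, 190.8], 0.51)]
jar_mid [([407.0, 214.1], 0.69), ([337.2, 234.3], 0.47)]
blue_jar_mid [([327.5, 165.9], 0.45)]
wash_bottle_mid [([287.5, 173.1], 0.95)]
clamp_yellow_seat [([294.9, 226.7], 0.7)]
clamp_green_seat [([336.4, 235.0], 0.75)]
clamp_blue_seat [([319.1, 279.4], 0.56)]
clamp_red_seat [([272.0, 268.2], 0.8)]
top {'vfov': 51.66547790092586, 'cx': 322.5163770390937, 'cy': 196.37682721418835, 'extrinsics': array([[-0.00766932, -0.98798342,  0.1543695 ,  0.45783226],
       [-0.99953495,  0.01213036,  0.02797728, -0.0148834 ],
       [-0.02951365, -0.15408314, -0.987617  ,  0.98282073],
       [ 0.        ,  0.        ,
[... 411 characters left out ...]
p_red_seat [([254.9, 177.0], 0.65)]
{'time': 1.1, 'q': array([ 1.08600880e+00,  5.26743216e-02,  1.61289751e+00,  2.84648651e-05,
        1.47603901e+00, -1.18984420e-01]), 'qvel': array([-0.00047424,  0.00024624,  0.00056916,  0.00012675,  0.0019031 ,
        0.0007695 ]), 'effort': array([-1.53032750e-03, -3.93687093e+01, -3.70473325e+01, -2.31210570e-04,
        7.73303145e-04, -1.42753350e-06]), 'position': array([0.22353258, 0.58363006, 0.239321  ]), 'tcp_rot': array([ 1.81884814e-01,  9.83319843e-01, -4.46811519e-06, -1.62310477e-05]), 'force': array([-0.23728007, -0.20149838, -0.49193999]), 'wrist_torque': array([ 0.05180527, -0.02122333,  0.01246067]), 'opening': 0.08495380205806531}
```

View pics/side0.png

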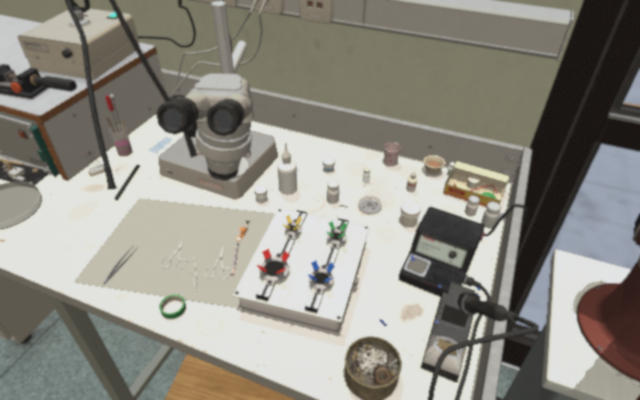

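View pics/top0.png

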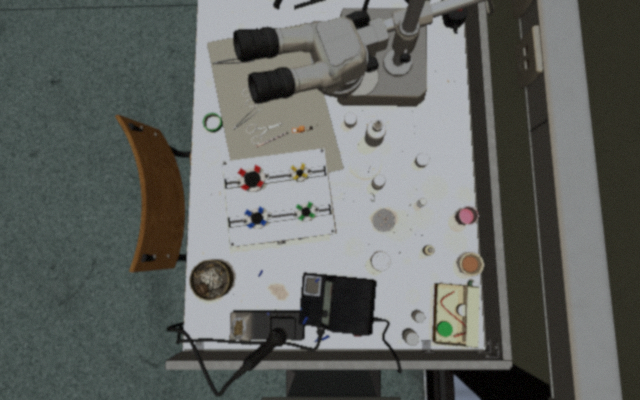

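```bash
python3 - <<'E'
import cv2,numpy as np
a=cv2.imread("pics/side0.png")[140:290,235:435]; b=cv2.imread("pics/top0.png")[100:275,215:480]
cv2.imwrite("pics/c1.png",cv2.resize(a,None,fx=4,fy=4,interpolation=cv2.INTER_CUBIC))
cv2.imwrite("pics/c2.png",cv2.resize(b,None,fx=3,fy=3,interpolation=cv2.INTER_CUBIC))
E
```

```text
(no output)
```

View pics/c1.png

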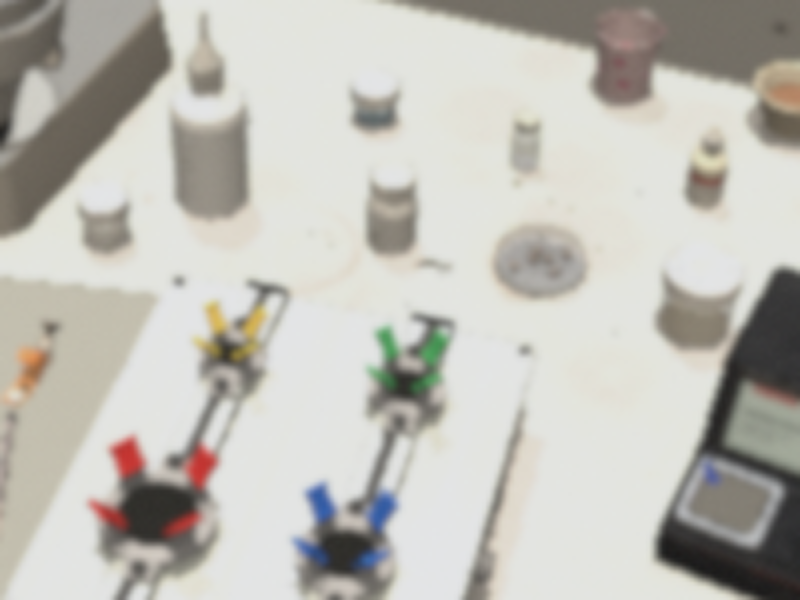

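View pics/c2.png

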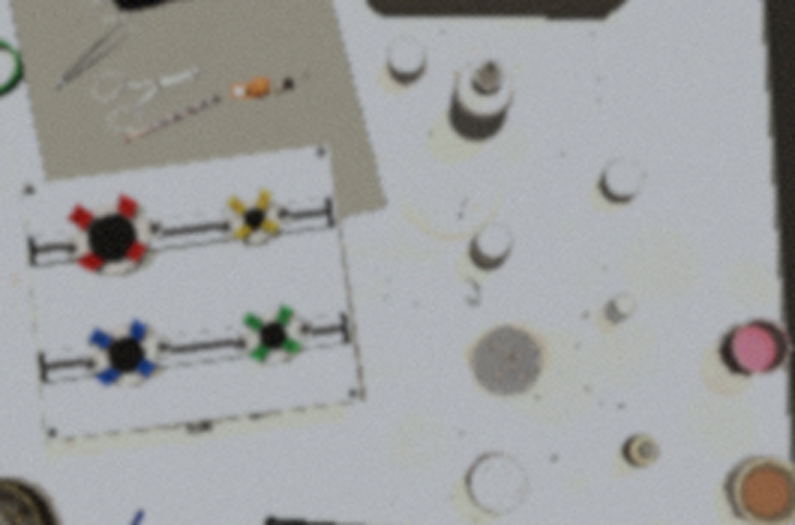

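```bash
cat > h.py <<'E'
import numpy as np, cv2
from station import ctrl, optics, nets
from scipy.spatial.transform import Rotation as R
def ray(p,uv,fish=False):
    f=200/np.tan(np.radians(p["vfov"])/2); d=(np.array(uv,float)-[p["cx"],p["cy"]])/f
    if fish:
        r=np.hypot(*d); v=np.array([*(d/r*np.sin(r) if r>1e-9 else d),np.cos(r)])
    else: v=np.array([*d,1.])
    E=p["extrinsics"]; v=E[:3,:3]@v; return E[:3,3],v/np.linalg.norm(v)
def tri(rs):
    A=sum(np.eye(3)-np.outer(v,v) for o,v in rs); b=sum((np.eye(3)-np.outer(v,v))@o for o,v in rs)
    x=np.linalg.solve(A,b); return x,[np.linalg.norm(np.cross(x-o,v)) for o,v in rs]
def onz(r,z): o,v=r; return o+v*(z-o[2])/v[2]
def proj(p,X,fish=True):
    E=p["extrinsics"]; c=E[:3,:3].T@(np.array(X)-E[:3,3]); f=200/np.tan(np.radians(p["vfov"])/2)
    r=np.hypot(c[0],c[1]); th=np.arctan2(r,c[2])
    return np.array([p["cx"],p["cy"]])+(f*th*c[:2]/max(r,1e-9) if fish else f*c[:2]/c[2])
def down(yaw):  # tool z down, jaw (tool y) along world angle yaw
    y=np.array([np.cos(yaw),np.sin(yaw),0]); z=np.array([0,0,-1.]); return R.from_matrix(np.c_[np.cross(y,z),y,z]).as_quat()
E
python3 - <<'E'
from h import *
S=dict(vial=(366.5,175.5),drop=(411.8,182.5),white=(332.8,192.5),jar=(410,214.5),blue=(328.5,165),wash=(287.5,173),cy=(292.8,229),cg=(336,236.5),cb=(321,278),cr=(273.5,267.5))
T=dict(vial=(421.7,202.3),drop=(428.3,250),white=(378.3,181.7),jar=(380.7,261),blue=(422,160.5),wash=(374.8,133.5),cy=(300,172.7),cg=(306,211.3),cb=(256.7,218),cr=(252.3,179.3))
ps,pt=optics.camera_params("side"),optics.camera_params("top")
for k in S:
    x,e=tri([ray(ps,S[k]),ray(pt,T[k])]); print(k,x.round(3),np.round(e,4))
p=optics.camera_params("wrist"); o=ctrl.get_obs(); M=R.from_quat(o["tcp_rot"]).as_matrix()
print(p["vfov"],p["cx"],p["cy"],(M.T@(p["extrinsics"][:3,3]-o["position"])).round(3),(M.T@p["extrinsics"][:3,:3]).round(3), M.round(2))
E
```

```text
vial [ 0.592 -0.221  0.014] [0.0004 0.0004]
drop [ 0.481 -0.229  0.021] [0. 0.]
white [ 0.641 -0.12   0.022] [0.0003 0.0003]
jar [ 0.456 -0.12   0.019] [0.0002 0.0002]
blue [ 0.694 -0.226  0.012] [0.0005 0.0005]
wash [ 0.752 -0.111  0.051] [0.0011 0.0011]
cy [0.657 0.062 0.061] [0.0003 0.0003]
cg [0.568 0.049 0.063] [0. 0.]
cb [0.554 0.159 0.065] [0.0001 0.0001]
cr [0.643 0.171 0.065] [0.0009 0.0009]
65.70646984690485 317.84944300254193 202.59635658102093 [ 0.076  0.    -0.135] [[-0.    -0.955 -0.295]
 [ 1.    -0.001  0.001]
 [-0.001 -0.295  0.955]] [[-0.93  0.36 -0.  ]
 [ 0.36  0.93 -0.  ]
 [ 0.   -0.   -1.  ]]
```

```bash
python3 - <<'E'
from h import *
for n,pos,names in [("shak",(0.60,0.11,0.27),["clamp_yellow_seat","clamp_green_seat","clamp_blue_seat","clamp_red_seat"]),("ves",(0.54,-0.165,0.24),["vial_mid","dropper_mid","white_bottle_mid","jar_mid","blue_jar_mid"])]:
    ctrl.move_pose(pos,down(np.pi/2+(0.122 if n=="shak" else 0)))
    p=optics.camera_params("wrist"); im=optics.capture("wrist"); cv2.imwrite(f"pics/w_{n}.png",im)
    np.save(f"pics/{n}.npy",p,allow_pickle=True)
    for t in names:
        for r in nets.recognise(t,"wrist")[:2]:
            print(t,np.round(r["position"],1),round(r["score"],2),onz(ray(p,r["position"],True),0.06 if n=="shak" else 0.022).round(4))
    print(ctrl.get_obs()["time"],ctrl.get_obs()["q"].round(2))
E
```

```text
clamp_yellow_seat [274.7 218.4] 0.69 [0.6562 0.0665 0.06  ]
clamp_yellow_seat [98.3 67.9] 0.69 [ 0.4829 -0.1914  0.06  ]
clamp_green_seat [265.  142.5] 0.79 [0.5675 0.0476 0.06  ]
clamp_green_seat [154.7 182.3] 0.75 [ 0.6289 -0.092   0.06  ]
clamp_blue_seat [370.1 146.5] 0.87 [0.5576 0.1654 0.06  ]
clamp_red_seat [367.5 221.2] 0.64 [0.6463 0.177  0.06  ]
clamp_red_seat [368.2 142.5] 0.55 [0.5535 0.1625 0.06  ]
3.5167 [ 0.06  0.    1.61  0.    1.53 -1.63]
vial_mid [275.3 215.8] 0.81 [ 0.5908 -0.2154  0.022 ]
dropper_mid [276.  215.6] 0.5 [ 0.5905 -0.2145  0.022 ]
white_bottle_mid [356.5 254.1] 0.91 [ 0.6428 -0.1142  0.022 ]
jar_mid [363.1 104.6] 0.63 [ 0.4582 -0.1127  0.022 ]
blue_jar_mid [275.6 285.3] 0.59 [ 0.6904 -0.2204  0.022 ]
4.9083 [-0.43 -0.09  1.75  0.    1.48 -2.  ]
```

View pics/w_shak.png

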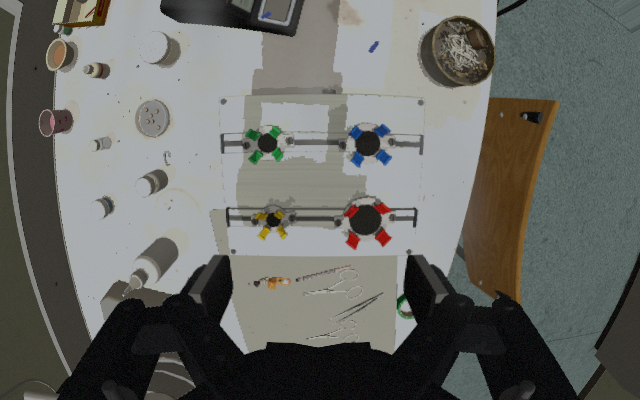

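View pics/w_ves.png

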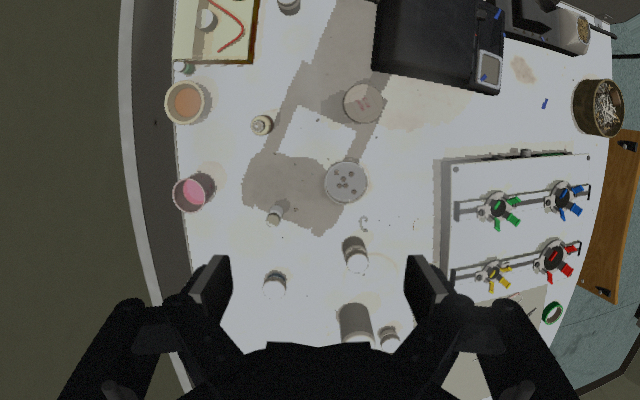

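```bash
python3 - <<'E'
from h import *
from scipy.optimize import least_squares
ps,pt=optics.camera_params("side"),optics.camera_params("top")
pw=np.load("pics/shak.npy",allow_pickle=True).item(); pv=np.load("pics/ves.npy",allow_pickle=True).item()
S=[(292.8,229),(336,236.5),(321,278),(273.5,267.5)];T=[(300,172.7),(306,211.3),(256.7,218),(252.3,179.3)];W=[(273.5,219),(267.5,143),(368,143),(365,219)]
L=np.array([[.045,-.055,0],[-.045,-.055,0],[-.045,.055,0],[.045,.055,0]])
def pts(q): return L@R.from_euler("z",q[3]).as_matrix().T+q[:3]
def res(q,sel=(0,1,2)):
    X=pts(q); a=[[proj(ps,x,False)-u for x,u in zip(X,S)],[proj(pt,x,False)-u for x,u in zip(X,T)],[proj(pw,x)-u for x,u in zip(X,W)]]
    return np.ravel([a[i] for i in sel])
for sel in [(0,1,2),(2,)]:
    s=least_squares(res,[.6,.11,.06,.12],args=(sel,)); print(s.x.round(4),s.fun.round(1)); print(pts(s.x).round(4))
im=cv2.imread("pics/w_ves.png")
k=4; tiles=[]
V=dict(vial=((.592,-.2175),.0095,0,.032,.008,.037),drop=((.481,-.225),.012,0,.04,.005,.055),white=((.642,-.117),.015,0,.042,.0135,.052),jar=((.457,-.116),.02,0,.033,.022,.045))
for n,((x,y),r,z0,z1,rt,zt) in V.items():
    c=proj(pv,(x,y,zt/2)).astype(int); o=c-30
    t=cv2.resize(im[o[1]:o[1]+60,o[0]:o[0]+60],None,fx=6,fy=6,interpolation=cv2.INTER_CUBIC)
    for rr,z,col in [(r,z0,(0,0,255)),(rt,zt,(0,200,0))]:
        P=np.array([proj(pv,(x+rr*np.cos(a),y+rr*np.sin(a),z)) for a in np.linspace(0,6.28,30)])
        cv2.polylines(t,[((P-o+.5)*6).astype(int)],True,col,1)
    tiles.append(t)
cv2.imwrite("pics/ov.png",np.vstack([np.hstack(tiles[:2]),np.hstack(tiles[2:])])[:720,:720])
t=cv2.imread("pics/ov.png"); cv2.imwrite("pics/ov.png",cv2.resize(t,(600,600)))
E
```

```text
[0.6049 0.112  0.0648 0.1293] [-0.3 -0.9 -0.1  0.3  0.2  0.9  0.6  1.  -0.6 -0.1 -1.5  0.3 -0.7  0.4
 -0.7  0.1 -2.   0.8  0.4  0.2 -0.6 -0.5 -0.2  0.2]
[[0.6566 0.0633 0.0648]
 [0.5674 0.0517 0.0648]
 [0.5532 0.1608 0.0648]
 [0.6424 0.1724 0.0648]]
[0.6051 0.1128 0.0628 0.1307] [-1.1  0.5  1.2  0.3 -0.3 -0.5  0.2 -0.2]
[[0.6569 0.0641 0.0628]
 [0.5676 0.0524 0.0628]
 [0.5533 0.1614 0.0628]
 [0.6425 0.1732 0.0628]]
```

View pics/ov.png

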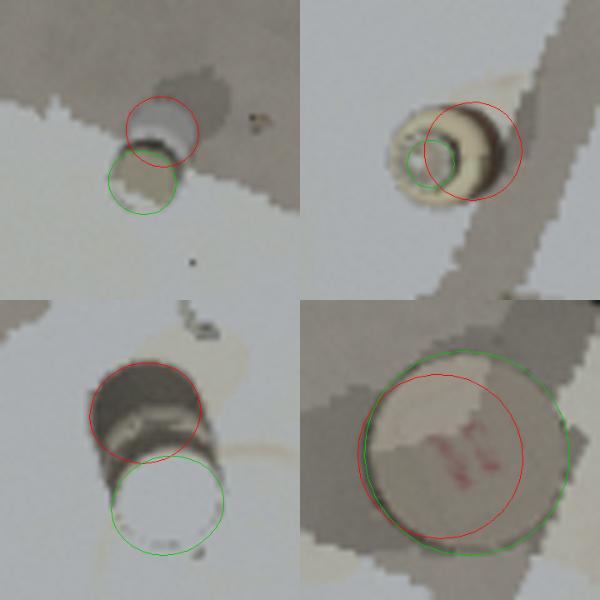

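```bash
cat >> h.py <<'E'
YAW=np.pi/2+0.13; QC=down(YAW)
V=dict(white=((.642,-.1165),.030,.030),vial=((.592,-.2175),.019,.027),drop=((.481,-.2265),.024,.030),jar=((.457,-.116),.044,.028))
C=dict(vial=(.6568,.0637),drop=(.5675,.0521),white=(.5532,.1611),jar=(.6425,.1728)); SEAT=.063
def P(msg):
    o=ctrl.get_obs(); print(msg,"t",round(o["time"],1),o["position"].round(4),"F",o["force"].round(1),"open",round(o["opening"],4))
def pick(n,gyaw=np.pi/2,opening=None):
    (x,y),w,h=V[n]; q=down(gyaw)
    ctrl.move_gripper(opening or w+.03)
    ctrl.move_pose((x,y,.14),q); ctrl.movel((x,y,h),vel=.12); P("at grasp")
    ctrl.move_gripper(0); P("gripped")
    ctrl.movel((x,y,.17),vel=.15); P("lifted")
def carry(n):
    h=V[n][2]; x,y=C[n]; ctrl.move_pose((x,y,SEAT+.05+h),QC); P("above")
def press(n,guard=15):
    h=V[n][2]; x,y=C[n]
    ctrl.movel((x,y,SEAT+.022+h),vel=.1)
    print(ctrl.movel((x,y,SEAT-.004+h),vel=.03,guard=guard)); P("pressed; underside z est %.4f"%(ctrl.get_obs()["position"][2]-h))
def release(n):
    x,y=C[n]; ctrl.move_gripper(V[n][1]+.018); z=ctrl.get_obs()["position"][2]
    ctrl.movel((x,y,z+.075),vel=.15); P("released")
E
python3 - <<'E'
from h import *
pick("white"); carry("white")
p=optics.camera_params("wrist"); cv2.imwrite("pics/wc1.png",optics.capture("wrist"))
E
```

```text
at grasp t 7.0 [ 0.6429 -0.1168  0.0312] F [0.6 0.2 0.7] open 0.06
gripped t 7.4 [ 0.643  -0.1168  0.0314] F [-0.1  0.6  4.7] open 0.0263
lifted t 8.5 [ 0.6411 -0.1162  0.1683] F [ 0.3  1.  -1.2] open 0.0261
above t 9.6 [0.5538 0.1603 0.1431] F [-0.3 -0.6  0.2] open 0.0264
```

View pics/wc1.png

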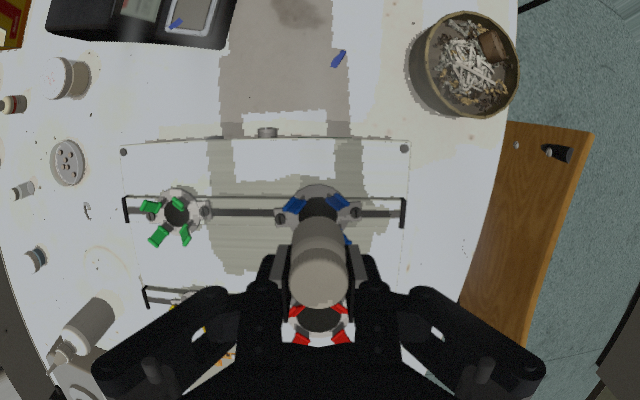

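```bash
python3 - <<'E'
from h import *
press("white")
E
```

```text
True
pressed; underside z est 0.0678 t 10.7 [0.5544 0.1612 0.0978] F [ 0.1 -0.8  3.1] open 0.0264
```

```bash
python3 - <<'E'
from h import *
x,y=C["white"]
for g in (15,25):
    z=ctrl.get_obs()["position"][2]
    print(ctrl.movel((x,y,SEAT-.006+.03),vel=.02,guard=g)); P("press")
cv2.imwrite("pics/s1.png",cv2.resize(optics.capture("side")[200:310,250:380],None,fx=5,fy=5,interpolation=cv2.INTER_CUBIC))
E
```

```text
True
press t 11.0 [0.5546 0.1612 0.0978] F [-0.7 -0.8  3.1] open 0.0263
True
press t 11.3 [0.5551 0.1612 0.0979] F [-1.2 -0.3  4.4] open 0.0265
```

View pics/s1.png

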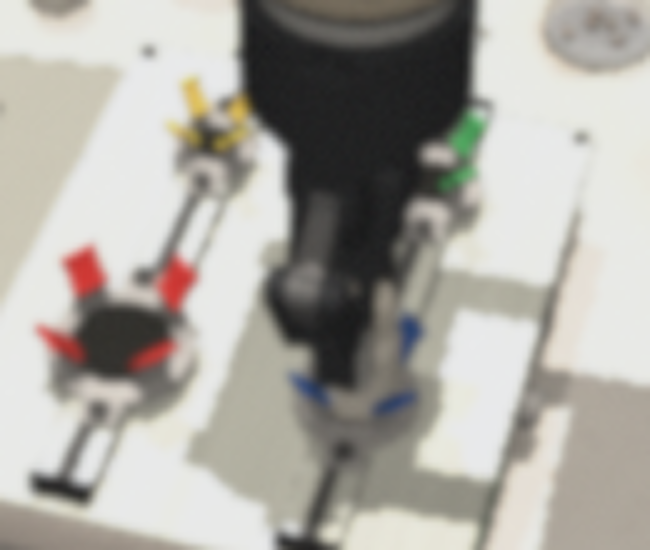

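```bash
cat >> h.py <<'E'
TOP=dict(white=.052,vial=.037,drop=.055,jar=.045)
def tap(n,guard=10,seat=.066):
    x,y=C[n]; ctrl.move_gripper(0); zt=seat+TOP[n]+.008
    ctrl.movel((x,y,zt+.012),vel=.12); hit=ctrl.movel((x,y,zt-.012),vel=.03,guard=guard); P("tap %s tip above seat-top %.4f"%(hit,ctrl.get_obs()["position"][2]-.008-TOP[n]))
    ctrl.movel((x,y,zt+.07),vel=.15)
E
python3 - <<'E'
from h import *
release("white"); tap("white"); 
im=optics.capture("wrist"); cv2.imwrite("pics/wr2.png",im)
p=optics.camera_params("wrist"); t=nets.trace("white_bottle_mid","wrist"); print([(r["score"],r["position"]) for r in t[:2]])
E
```

```text
released t 12.4 [0.5528 0.161  0.1714] F [-0.5 -0.5 -1.4] open 0.048
tap True tip above seat-top 0.0661 t 13.8 [0.5538 0.1613 0.1261] F [-0.9 -0.4  4.9] open 0.0002
[(0.69, [318.3, 209.0])]
```

View pics/wr2.png

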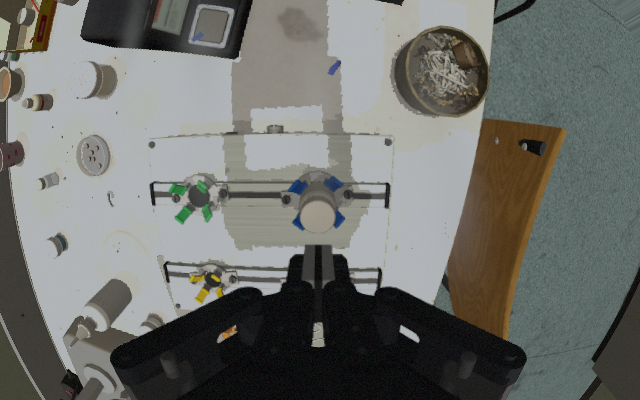

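```bash
sed -i 's/SEAT=.063/SEAT=.0655/' h.py; python3 - <<'E'
from h import *
pick("vial"); carry("vial")
p=optics.camera_params("wrist"); im=optics.capture("wrist"); cv2.imwrite("pics/wc3.png",cv2.resize(im[150:350,200:440],None,fx=3,fy=3,interpolation=cv2.INTER_CUBIC))
x,y=C["vial"]; b=ctrl.get_obs()["position"][2]-.027
print(proj(p,(x,y,b)),proj(p,(x,y,b+.037)))
E
```

```text
at grasp t 17.6 [ 0.5929 -0.2179  0.0281] F [ 1.2 -0.1 -0.1] open 0.0492
gripped t 18.0 [ 0.5928 -0.2178  0.0282] F [-0.9  1.3  5. ] open 0.0149
lifted t 19.1 [ 0.5912 -0.2171  0.1684] F [-0.3 -0.2 -0.8] open 0.0153
above t 20.2 [0.6568 0.0626 0.1425] F [-0.5  0.3 -0.2] open 0.0151
[318.99871503 245.73442452] [319.26248511 279.25537501]
```

View pics/wc3.png

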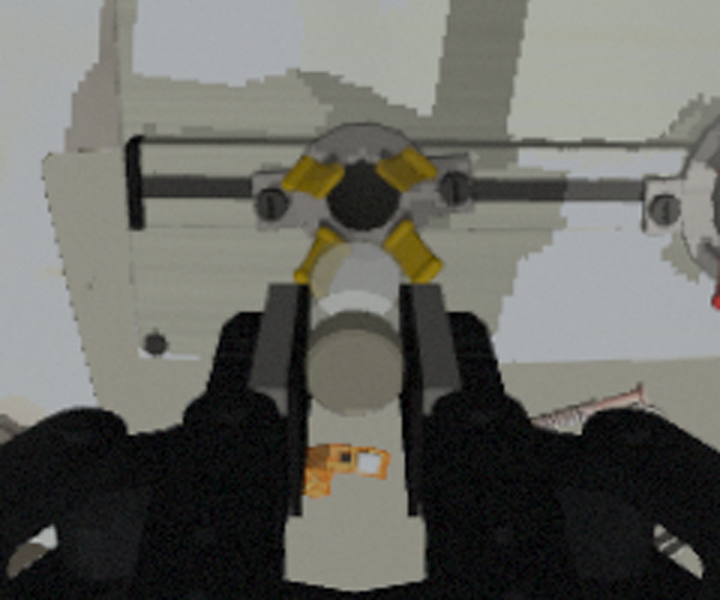

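```bash
python3 - <<'E'
from h import *
p=optics.camera_params("wrist"); x,y=C["vial"]
print(proj(p,(x,y,.0655)),proj(p,(x-.003,y,.0655)),proj(p,(x,y,.0615)), proj(p,(x-.003,y,.1155)),proj(p,(x-.003,y,.1525)))
E
```

```text
[319.3014719  216.12952475] [319.83712629 212.25406254] [319.27717071 214.30162191] [320.36853832 240.71926011] [320.96580578 273.38815923]
```

```bash
sed -i 's/C=dict(vial=(.6568/C=dict(vial=(.6578/' h.py; python3 - <<'E'
from h import *
press("vial")
print(ctrl.movel((*C["vial"],SEAT-.006+.027),vel=.02,guard=20)); P("press2")
cv2.imwrite("pics/s2.png",cv2.resize(optics.capture("side")[190:290,250:370],None,fx=5,fy=5,interpolation=cv2.INTER_CUBIC))
E
```

```text
True
pressed; underside z est 0.0677 t 21.4 [0.6579 0.0639 0.0947] F [-1.   0.1  4.2] open 0.0153
True
press2 t 21.7 [0.6585 0.064  0.0948] F [-2.3 -0.9  5.9] open 0.0151
```

```bash
sed -i 's/SEAT=.0655/SEAT=.0665/' h.py; python3 - <<'E'
from h import *
release("vial"); tap("vial")
im=optics.capture("side"); cv2.imwrite("pics/s3.png",im)
pick("drop"); carry("drop"); press("drop")
print(ctrl.movel((*C["drop"],SEAT-.006+.03),vel=.02,guard=20)); P("press2")
E
```

```text
released t 22.7 [0.6574 0.0637 0.1677] F [-0.5  0.3  0. ] open 0.037
tap True tip above seat-top 0.0664 t 24.2 [0.6585 0.0638 0.1114] F [-0.4  0.9  4.8] open -0.0
at grasp t 27.8 [ 0.4817 -0.2269  0.0309] F [-0.3  0.5 -0. ] open 0.0538
gripped t 28.2 [ 0.4817 -0.227   0.0311] F [0.1 1.  4.6] open 0.019
lifted t 29.3 [ 0.4802 -0.226   0.1685] F [-0.4  0.9  0.2] open 0.0193
above t 30.4 [0.5675 0.0512 0.1463] F [-0.7  0.2 -0.7] open 0.0192
True
pressed; underside z est 0.0676 t 31.6 [0.5678 0.0519 0.0976] F [-1.3  0.1  5.5] open 0.0191
True
press2 t 31.8 [0.5686 0.0519 0.0976] F [-2.  -0.5  5.7] open 0.019
```

```bash
python3 - <<'E'
from h import *
release("drop"); tap("drop")
im=optics.capture("side"); cv2.imwrite("pics/s3.png",cv2.resize(im[150:300,250:490],None,fx=3.3,fy=3.3,interpolation=cv2.INTER_CUBIC))
ps,pt=optics.camera_params("side"),optics.camera_params("top"); pv=np.load("pics/ves.npy",allow_pickle=True).item()
rs=[ray(ps,(430,209)),ray(pt,(376,278)),ray(pv,(373,68),True)]
print(tri(rs),tri(rs[:2]),tri(rs[1:]))
E
```

```text
released t 32.8 [0.5671 0.0521 0.1707] F [-0.5 -0.8 -0. ] open 0.0417
tap True tip above seat-top 0.0660 t 34.2 [0.5684 0.0519 0.129 ] F [-0.8 -0.8  6.1] open 0.0001
(array([ 0.41857337, -0.10680693,  0.05953975]), [np.float64(0.003637453549268095), np.float64(0.0028397631589034307), np.float64(0.002463328809631094)]) (array([ 0.41753966, -0.10439925,  0.06286923]), [np.float64(0.0026581898982805208), np.float64(0.0026581898982805125)]) (array([ 0.41910382, -0.10580323,  0.04607425]), [np.float64(0.0004092083754591997), np.float64(0.0004092083754593959)])
```

View pics/s3.png

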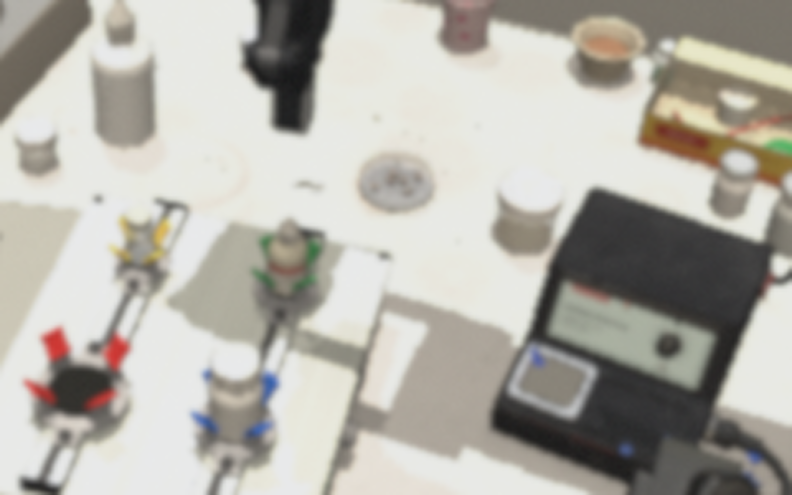

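```bash
python3 - <<'E'
from h import *
pick("jar"); carry("jar")
p=optics.camera_params("wrist"); im=optics.capture("wrist"); cv2.imwrite("pics/wc4.png",cv2.resize(im[130:350,180:460],None,fx=2.5,fy=2.5,interpolation=cv2.INTER_CUBIC))
x,y=C["jar"]; b=ctrl.get_obs()["position"][2]-.029
print(proj(p,(x,y,b)),proj(p,(x,y,b+.045)),proj(p,(x,y,SEAT)))
E
```

```text
at grasp t 37.5 [ 0.4578 -0.1162  0.0289] F [-0.   0.   0.3] open 0.0738
gripped t 37.9 [ 0.458  -0.1164  0.0293] F [-0.8 -0.1  6.3] open 0.0402
lifted t 39.0 [ 0.4562 -0.1157  0.1686] F [ 0.6  0.2 -0.4] open 0.0403
above t 40.3 [0.6424 0.1717 0.1446] F [-0.2  0.5 -0.5] open 0.0401
[318.96549913 244.50874912] [319.29328286 286.43409685] [318.73668117 215.94558322]
```

View pics/wc4.png

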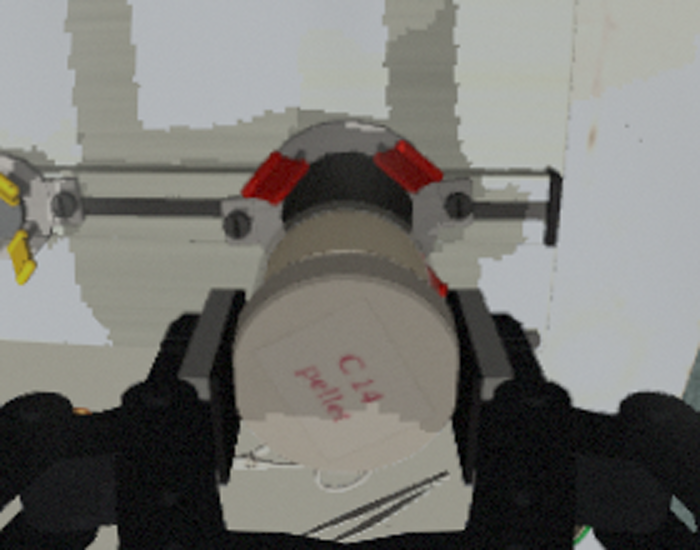

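```bash
sed -i 's/jar=(.6425/jar=(.6445/' h.py; python3 - <<'E'
from h import *
press("jar")
print(ctrl.movel((*C["jar"],SEAT-.006+.028),vel=.02,guard=20)); P("press2")
E
```

```text
True
pressed; underside z est 0.0679 t 41.5 [0.6444 0.1728 0.0959] F [-1.6 -0.4  3.5] open 0.0401
True
press2 t 41.8 [0.6446 0.1729 0.0959] F [-2.2 -0.1  4.8] open 0.0401
```

```bash
python3 - <<'E'
from h import *
release("jar"); tap("jar")
ctrl.move_pose((.605,.0,.30),down(YAW))
p=optics.camera_params("wrist"); im=optics.capture("wrist"); im2=optics.capture("side")
for n in C: # seated axis at expected top
    print(n,proj(p,(*C[n],.0665+TOP[n])).round(1))
a=cv2.resize(im[60:300,150:480],(720,524)); cv2.imwrite("pics/f1.png",a)
cv2.imwrite("pics/f2.png",cv2.resize(im2[145:300,240:430],None,fx=3.8,fy=3.8,interpolation=cv2.INTER_CUBIC)); P("end")
E
```

```text
released t 42.8 [0.6441 0.1727 0.1692] F [ 0.3  0.5 -0.5] open 0.0621
tap True tip above seat-top 0.0661 t 44.4 [0.6449 0.173  0.1191] F [-1.1 -1.   5.5] open 0.0002
vial [365.1 231.7]
drop [371.6 155.6]
white [466.6 158.4]
jar [454.4 233.2]
end t 45.9 [0.6046 0.0013 0.2977] F [ 0.5 -0.4 -0.4] open -0.0002
```

View pics/f1.png

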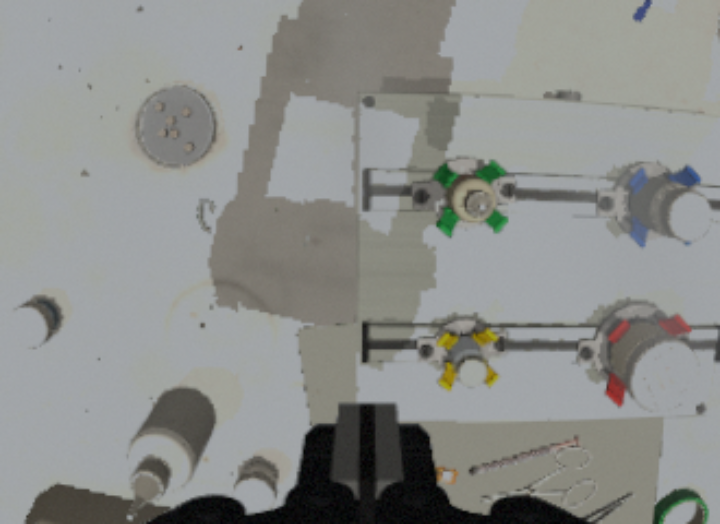

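View pics/f2.png

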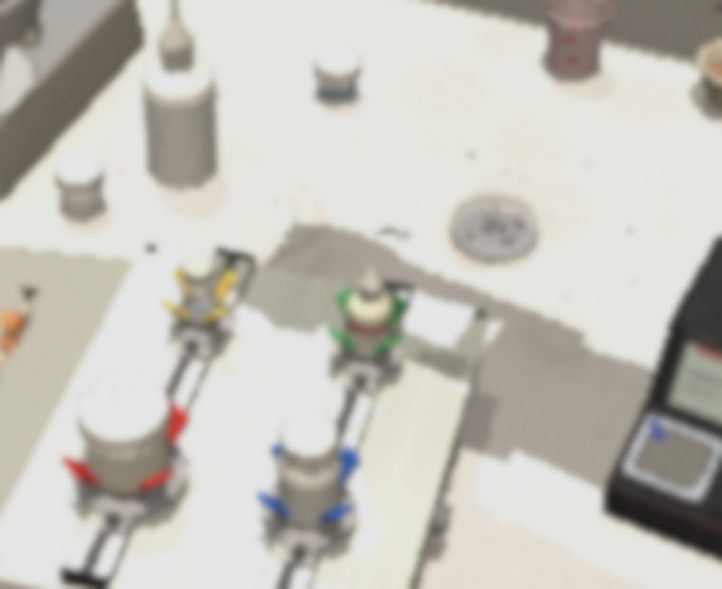

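```bash
python3 -c "
from h import *
ctrl.close_job()"
```

```text
the job is handed in; nothing more can be done
```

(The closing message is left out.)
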